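Knock a stuck culture jar out of a germination rack

ROBOT

A 6-joint arm with a two-finger parallel gripper is mounted at the origin on the work surface. World frame = base frame: x ahead of the robot, y to its left, z up, the work surface at z = 0. Lengths are in m, angles in rad, forces in N, time in s.
With the tool pointing down it reaches from about 0.325 to 0.9 m from the base axis. Payload 6.1 kg.
Tool frame: the origin (TCP) lies midway between the tips of the shut fingers; the grasp point (between the pads) lies 19 mm behind it; x points along the fingers, y is the direction in which the jaws open and shut, and the axes are right-handed (so a half turn about x gives the same grasp; the last joint's range is limited). The gripper opens to 85 mm and grips with 20 to 120 N. Pads are 22 mm wide; open, the fingers measure 114 mm over their backs; the gripper's body (76 mm by 85 mm) begins 54 mm behind the grasp point. The pads swing forward as they close: fully open they stand 13 mm farther back than shut.
Start: joints at [-1.379, 0.22, 1.526, -0, 1.395, -0.126], TCP at [0.195, -0.594, 0.231] pointing down, gripper open.
Joint ranges: [-2.98, 2.98], [-0.91, 2.08], [0.09, 2.57], [-1.24, 4.39], [0.2, 2.65], [-2.68, 2.68]. Speed limits (rad/s): [2.57, 2.57, 3.01, 3.14, 3.14, 3.14].

INTERFACE

Orientations are given as [roll, pitch, yaw] about the fixed x, y, z axes, in that order (R = Rz(yaw) Ry(pitch) Rx(roll)).
In Python, from plant import movep, move_l, set_joints, gripper_to, hold, inverse_kinematics, observe, get_image, get_calibration, Unreachable, job_done gives the robot as it stands. Calls block until the motion is done:
- movep(position, orientation): joint-space move of the TCP to a pose.
- move_l(position, feed=0.15, rotation=None, max_force=None): straight line of the TCP; rotation=None keeps the orientation; feed is the mean speed in m/s. With max_force (N) it stops when the force on the tool has changed by that much, and returns True; else False.
- set_joints(angles): joint-space move.
- gripper_to(opening, f_grip=None): finger opening in m; f_grip is the grip in N (None keeps the last); returns when the fingers have stopped.
- hold(seconds).
- inverse_kinematics(position, orientation): joint angles nearest the present ones, or None.
- observe(): the state.
- get_image(name): name is "side" or "top" or "wrist"; returns (picture, depth): 400x640x3 uint8, red, green, blue; 400x640 float32, m along the optical axis (not along the pixel's ray), 0 where there is no reading.
- get_calibration(name): a dict with "intrinsics" (3x3 intrinsics, pixels), "world_from_camera" (4x4, takes a point from camera to world coordinates). Camera axes: x right, y down, z forward; pixel columns grow to the right and rows downward; lengths in m; the calibration is good to about 2 mm. A picture is of the moment at which its call begins: read the wrist's pose just before it. get_calibration takes no time and is no camera call; for the wrist camera it gives the pose at the moment of the call.
A pose or a line that the arm cannot do raises Unreachable and nothing moves.
- job_done(): hands the job in, once; it reports no verdict.
The state is a dict: "time_s": time; "q": joint angles; "joint_velocities": joint speeds; "joint_torque": joint torques, N m; "eef_pos": TCP position; "tcp_rot": TCP orientation; "ft_force": force on the tool from outside, world axes, zero at the start; "torque": the same for the moment, N m; "opening": finger opening in m.
Only numpy, scipy, OpenCV 4.12 (cv2) and the standard library are available. Lean on these libraries where they do the work, as an engineer would, in place of code of your own. Each camera call takes 0.05 s, during which the arm holds its last target.

TASK

The orange-lidded jar is stuck in its well, sunk flush with the top of the germination rack. With the blue lifter, push its upturned rod up through the knock-out hole under that well until about half of the jar stands out, then take the jar and stand it upright in the green tray; the lifter ends standing upright on the black mat again. Keep the jar upright throughout, leave the white-lidded jars in their wells and do not disturb anything else.

Things in the scene. Friction and masses are not known exactly. Their poses are not given: they have to be found in the camera images.
- rack_top (a point): Centre of the top face, 150 mm above the bench, of a fixed aluminium germination rack: block 90 (x) x 272 (y) x 60 mm high, held up between two grey end cheeks 272 mm apart (330 mm overall with their feet). x points to its back, y along its row of three wells, at y = -85, 0, +85 mm. Each well is 62 mm across, right through the block. Under the block it is open at the front (-x) down to the bench
- rack_under (a point): Point under the middle well's axis, on the underside (84 mm above the bench) of the 6 mm strip that floors the wells. The strip has one 20 mm round knock-out hole per well, at x = 0. It lies shifted along y by up to 10 mm either way, same for all holes; the shift is not given and is out of sight: find the hole by touch. Thin skirts, front and back, hang to 78 mm above the bench
- rack_clips (a point): Point on the middle well's axis, 139 mm above the bench, at the height of the spring clips: two rubber-faced clips in each well (front and back) grip the jar and hold it at whatever height it has been pushed to. Sliding the jar up takes about 5 to 12 N in all
- jar_center (a point): Centre of the jar that is stuck, half-way up: a straight cylinder 58 mm in diameter, 60 mm tall, about 0.2 kg, green glass with an orange lid (the lid is the top 16 mm, flat, same diameter). z is its axis. At the start it stands on the strip in one of the three wells, its top flush with the top of the rack, 2 mm gap all round, so it cannot be gripped
- jar_a_center (a point): Centre of one of two jars of the same shape and size with white lids, standing flush in the other wells; leave it there
- jar_b_center (a point): Centre of the other white-lidded jar; leave it there
- lifter_grip (a point): Grip point on the blue lifter, a rigid J-shaped tool (0.45 kg) standing upright on its foot: on the axis of its shank, a vertical bar 24 (x) x 16 (y) mm rising to 205 mm above the foot's underside, yellow from 151 to 201 mm; this point is at 180 mm. x points from shank to rod (at first roughly away from the robot), z up. Gripped across its 24 mm (fingers closing along x) it resists the load on the rod
- lifter_tip (a point): Centre of the tip of the lifter's round steel rod, 12 mm in diameter, bevelled tip: it stands up from the foot 70 mm along x from the shank's axis; its tip is 66 mm above the foot's underside
- lifter_base (a point): Centre of the underside of the lifter's foot, a plate 100 (x) x 44 (y) x 8 mm thick. The shank rises 35 mm from here along -x, the rod 35 mm along +x
- mat_center (a point): Centre of the top of the fixed black rubber parking mat, 150 (x) x 130 (y) x 3 mm thick, on the bench; the lifter stands on it at the start and is put back on it
- tray_floor (a point): Centre of the floor (4 mm above the bench) of the fixed green tray, 180 (x) x 170 (y) mm outside, 4 mm walls 16 mm high
- spray: Amber bottle, 66 mm diameter, 170 mm tall, behind the rack (origin at its underside or lying centre); leave it alone
- pot: Empty terracotta pot, 100 mm across, 90 mm tall, behind the rack (origin at its underside or lying centre); leave it alone
- trowel: Flat trowel 200 mm long lying at the left (origin at its underside or lying centre); leave it alone
- brush: Brush 180 mm long lying at the right (origin at its underside or lying centre); leave it alone
- dish: White dish 100 mm across, 35 mm tall, behind at the left (origin at its underside or lying centre); leave it alone
- can: Aluminium can 60 mm diameter, 100 mm tall, behind at the right (origin at its underside or lying centre); leave it alone
Things that resemble listed ones, but are neither listed nor needed, are in the scene too. What is shaped like the part that bears jar_center but brown or yellow is not meant.

How it is judged:
By the outcome, as a careful person would: the job done as asked, in the order asked, and still so for the second after the job is handed in, with the robot touching nothing.
It also fails if it takes over 72 s, if anything falls off the work surface, if the arm or the gripper's body presses on something with over 40 N, if the wrist force passes 120 N, or if a joint passes its speed limit or range.

## Working session

There is one attempt and no reset: what is moved stays moved. The work goes in short steps, each a Python script; the robot and the scene stay as the last script left them, time stands still between calls to the robot, and variables do not carry over. Pictures are saved under pics/ and viewed, and the job is handed in when it is done.

```bash
mkdir -p pics; ls; python3 - <<'E'
from plant import *
import cv2,numpy as np
for n in("side","top","wrist"):
    p,d=get_image(n); cv2.imwrite(f"pics/{n}0.png",p[:,:,::-1]); np.savez(f"{n}0.npz",p=p,d=d,**get_calibration(n))
    c=get_calibration(n);print(n,c["intrinsics"].tolist(),np.round(c["world_from_camera"],3).tolist())
o=observe();print(o)
E
```

```text
pics
side [[403.6457500160199, 0.0, 318.4133649901576], [0.0, 403.6457500160199, 198.0666093676049], [0.0, 0.0, 1.0]] [[-0.734, -0.432, 0.524, -0.013], [-0.679, 0.458, -0.574, 0.678], [0.008, -0.777, -0.629, 0.877], [0.0, 0.0, 0.0, 1.0]]
top [[492.80768969116014, 0.0, 323.03757699313553], [0.0, 492.80768969116014, 199.4267283411956], [0.0, 0.0, 1.0]] [[0.073, -0.972, 0.221, 0.253], [-0.997, -0.072, 0.014, -0.0], [0.003, -0.222, -0.975, 1.651], [0.0, 0.0, 0.0, 1.0]]
wrist [[347.3049331215514, 0.0, 313.6126661118894], [0.0, 347.3049331215514, 203.349541898302], [0.0, 0.0, 1.0]] [[0.313, -0.911, -0.27, 0.264], [-0.95, -0.3, -0.087, -0.571], [-0.002, 0.284, -0.959, 0.373], [0.0, 0.0, 0.0, 1.0]]
{'time_s': 0.15, 'q': array([-1.37909681e+00,  2.21062516e-01,  1.52736746e+00, -4.16792101e-05,
        1.39469847e+00, -1.26087367e-01]), 'joint_velocities': array([ 9.54487325e-05, -1.78698398e-03, -2.71857036e-03, -6.35726230e-04,
       -7.68051634e-04, -6.97735242e-04]), 'joint_torque': array([ 3.62240344e-04, -4.97483289e+01, -3.89905035e+01, -3.72692648e-04,
        7.06859340e-03, -2.61517135e-05]), 'eef_pos': array([ 0.19518996, -0.59323779,  0.23042954]), 'tcp_rot': array([-1.67017837,  1.56925999,  1.7892085 ]), 'ft_force': array([ 0.65441367,  0.27916517, -0.25068903]), 'torque': array([ 0.05437932, -0.01968448, -0.04688596]), 'opening': 0.08580244753331577}
```

View pics/side0.png

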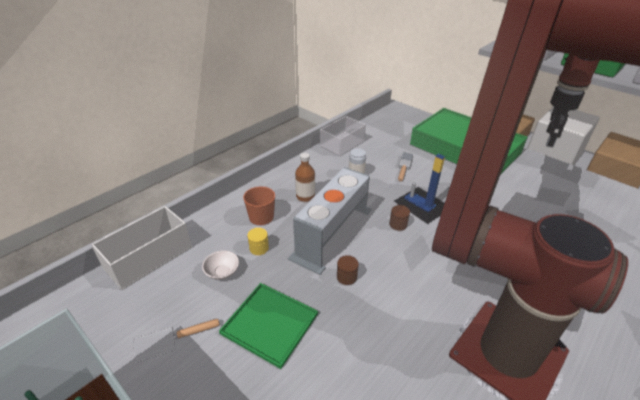

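View pics/top0.png

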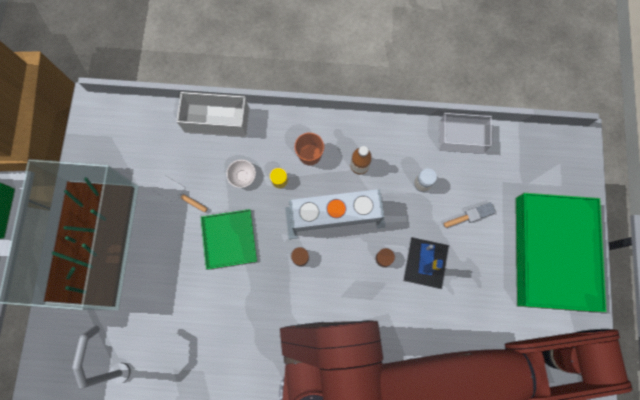

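View pics/wrist0.png

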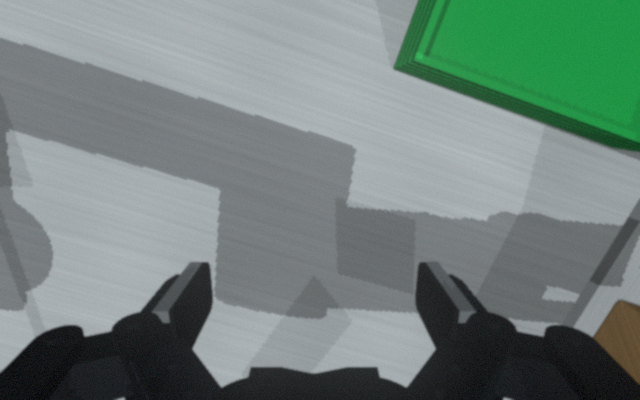

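The side view shows the rack with the orange lid in the middle well, about (334,196), and the lifter with its yellow grip at (437,165). The top view shows the lifter at (430,260), the tray at (230,238), and brown jars in front of the rack at (300,257) and (385,257). I'll measure these next.

```bash
cat > h.py <<'E'
import numpy as np,cv2
def load(f): return np.load(f)
def ray(K,T,u,v,z):
    d=T[:3,:3]@np.linalg.solve(K,np.array([u,v,1.])); o=T[:3,3]
    return o+d*(z-o[2])/d[2]
def proj(K,T,P):
    c=T[:3,:3].T@(np.asarray(P,float)-T[:3,3]); p=K@c; return p[:2]/p[2]
def mask(p,lo,hi):
    return cv2.inRange(cv2.cvtColor(np.ascontiguousarray(p),cv2.COLOR_RGB2HSV),lo,hi)
def blobs(m,mn=20):
    n,l,s,c=cv2.connectedComponentsWithStats(m)
    return [(s[i,4],c[i],s[i,:4],l==i) for i in range(1,n) if s[i,4]>=mn]
E
python3 - <<'E'
from h import *
f=load("top0.npz");p=f["p"];K=f["intrinsics"];T=f["world_from_camera"];d=f["d"]
def xy(u,v,z): return np.round(ray(K,T,u,v,z),4)[:2]
print("orange");[print(b[0],b[1],xy(*b[1],.15)) for b in blobs(mask(p,(5,180,150),(16,255,255)),60)]
print("white");[print(b[0],b[1],xy(*b[1],.15)) for b in blobs(mask(p,(0,0,225),(180,25,255)),60)]
print("green");
for b in blobs(mask(p,(50,150,60),(75,255,255)),500):
    cs,_=cv2.findContours(b[3].astype(np.uint8),0,2); r=cv2.minAreaRect(cs[0]); print(b[0],b[1],[xy(*q,.01) for q in cv2.boxPoints(r)],xy(*r[0],.01))
print("blue")
for b in blobs(mask(p,(100,120,40),(125,255,255)),30): print(b[:3],xy(*b[1],.011))
print("yellow")
for b in blobs(mask(p,(22,150,120),(32,255,255)),8): print(b[:3],xy(*b[1],.2))
print("dark")
for b in blobs(mask(p,(0,0,0),(180,255,60)),200):
    cs,_=cv2.findContours(b[3].astype(np.uint8),0,2); r=cv2.minAreaRect(cs[0]); print(b[0],b[1],r,xy(*r[0],.003))
print("brown",xy(300,257,.05),xy(385,257,.05), xy(300,247,.05))
cr=p[160:310,270:490];cv2.imwrite("pics/topcrop.png",cv2.resize(cr[:,:,::-1],None,fx=3.6,fy=3.6,interpolation=cv2.INTER_CUBIC))
f=load("side0.npz");cr=f["p"][120:300,270:470];cv2.imwrite("pics/sidecrop.png",cv2.resize(cr[:,:,::-1],None,fx=3.3,fy=3.3,interpolation=cv2.INTER_CUBIC))
E
```

```text
orange
223 [335.85650224 208.15246637] [ 0.5687 -0.0214]
white
green
9702 [559.7472686  252.52556174] [array([ 0.6963, -0.6349]), array([ 0.7229, -0.9359]), array([ 0.3219, -0.9202]), array([ 0.2971, -0.635 ])] [ 0.5042 -0.7813]
2548 [228.22566719 239.20918367] [array([0.5327, 0.4355]), array([0.5698, 0.269 ]), array([0.3989, 0.2263]), array([0.3633, 0.3892])] [0.4652 0.3299]
blue
(np.int32(372), array([425.6155914 , 259.34139785]), array([418, 243,  17,  32], dtype=int32)) [ 0.4466 -0.3325]
(np.int32(41), array([439.90243902, 263.14634146]), array([437, 259,   6,   9], dtype=int32)) [ 0.4375 -0.3802]
yellow
(np.int32(240), array([278.2625    , 176.64583333]), array([270, 168,  17,  19], dtype=int32)) [0.6432 0.1612]
(np.int32(18), array([434.22222222, 264.55555556]), array([433, 261,   3,   8], dtype=int32)) [ 0.4109 -0.3199]
dark
910 [424.92747253 264.2956044 ] ((426.19232177734375, 262.5384826660156), (37.45817947387695, 42.16496658325195), 11.309932708740234) [ 0.4371 -0.3364]
512 [ 70.01953125 275.55859375] ((67.1756820678711, 276.9459228515625), (34.52378463745117, 47.18250274658203), 9.462322235107422) [0.3022 0.8469]
250 [558.712 336.604] ((558.4559326171875, 336.72772216796875), (3.788980722427368, 103.91389465332031), 80.81116485595703) [ 0.2296 -0.769 ]
213 [560.87793427 358.09389671] ((563.328369140625, 359.3821105957031), (24.104084014892578, 20.357336044311523), 87.61405944824219) [ 0.1605 -0.7823]
332 [450.17168675 355.99698795] ((448.11932373046875, 356.83526611328125), (6.375086784362793, 133.9589385986328), 83.1402359008789) [ 0.1414 -0.4145]
371 [573.76819407 387.76010782] ((580.3242797851562, 385.9459533691406), (8.877545356750488, 60.8276252746582), 80.53767395019531) [ 0.0838 -0.8332]
brown [0.4196 0.0824] [ 0.4399 -0.1928] [0.4521 0.0851]
```

View pics/topcrop.png

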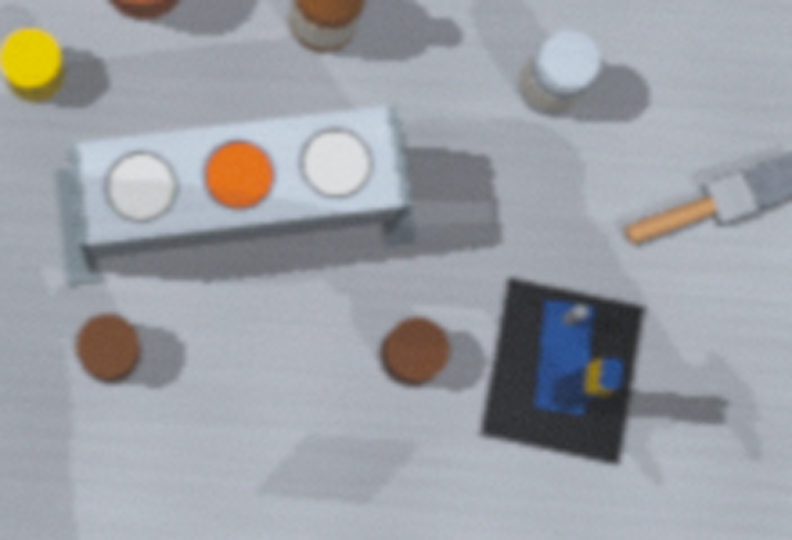

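View pics/sidecrop.png

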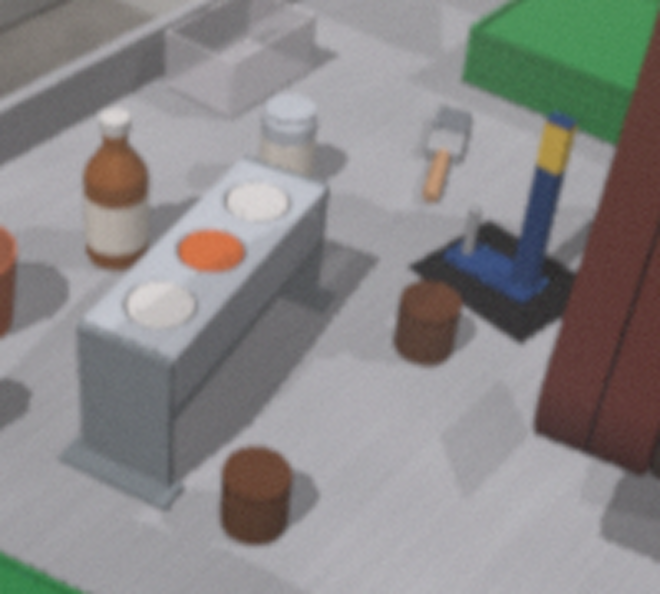

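The close-ups show the lid row slightly rotated, the lifter's tip at crop (578,312) and its shank top at (604,372). The gap between the brown jars leaves the middle well open from the front. I'll compute yaws and check reach, then take wrist pictures from above.

```bash
python3 - <<'E'
from h import *
from plant import inverse_kinematics
f=load("top0.npz");p=f["p"];K=f["intrinsics"];T=f["world_from_camera"]
g=lambda a,b,z:ray(K,T,270+a/3.6,160+b/3.6,z)[:2]
a=g(142,186,.15);b=g(336,163,.15);o=g(239,174,.15);v=a-b;print("lids",a,o,b,np.linalg.norm(v),"rackyaw",np.degrees(np.arctan2(-v[0],v[1])))
t=g(578,312,.069);s=g(608,373,.208);print(t,s,np.linalg.norm(t-s),np.degrees(np.arctan2(*(t-s)[::-1])))
m=[g(*q,.003) for q in((510,278),(644,306),(620,463),(482,435))];print(m,np.mean(m,0))
print("brown",g(107,343,.06),g(415,346,.06))
for pos,psis in(((.42,-.32,.35),(80,-100,90,-90,70)),((.45,-.02,.35),(95,-85,0,180)),((.57,-.02,.25),(0,180,95,-85,5,-175)),((.465,.33,.1),(0,180,90,-90))):
  for ps in psis:
    q=inverse_kinematics(pos,[0,np.pi/2,np.radians(ps)]);print(pos,ps,None if q is None else np.round(q,2))
E
```

```text
lids [0.55152063 0.05969623] [ 0.56825256 -0.02306213] [ 0.58415689 -0.10614953] 0.16902645732821958 rackyaw 11.132801917936172
[ 0.48175819 -0.33558269] [ 0.41373914 -0.33164078] 0.06813317664391934 -3.316750680420063
[array([ 0.51862141, -0.28519619]), array([ 0.50148493, -0.41092613]), array([ 0.35525694, -0.39140892]), array([ 0.37131469, -0.26439469])] [ 0.43666949 -0.33798148]
brown [0.42403442 0.08319514] [ 0.44167057 -0.19240859]
(0.42, -0.32, 0.35) 80 [-0.8  -0.07  1.61  0.    1.6   2.52]
(0.42, -0.32, 0.35) -100 [-0.8  -0.07  1.61 -0.    1.6  -0.63]
(0.42, -0.32, 0.35) 90 [-0.8  -0.07  1.61  0.    1.6   2.34]
(0.42, -0.32, 0.35) -90 [-0.8  -0.07  1.61 -0.    1.6  -0.8 ]
(0.42, -0.32, 0.35) 70 None
(0.45, -0.02, 0.35) 95 None
(0.45, -0.02, 0.35) -85 [-0.22 -0.26  1.78 -0.    1.62 -0.31]
(0.45, -0.02, 0.35) 0 [-0.22 -0.26  1.78  0.    1.62 -1.79]
(0.45, -0.02, 0.35) 180 [-0.22 -0.26  1.78 -0.    1.62  1.35]
(0.57, -0.02, 0.25) 0 [-0.17  0.08  1.65  0.    1.41 -1.74]
(0.57, -0.02, 0.25) 180 [-0.17  0.08  1.65 -0.    1.41  1.4 ]
(0.57, -0.02, 0.25) 95 None
(0.57, -0.02, 0.25) -85 [-0.17  0.08  1.65 -0.    1.41 -0.26]
(0.57, -0.02, 0.25) 5 [-0.17  0.08  1.65  0.    1.41 -1.83]
(0.57, -0.02, 0.25) -175 [-0.17  0.08  1.65 -0.    1.41  1.31]
(0.465, 0.33, 0.1) 0 [ 0.48  0.22  1.79 -0.    1.13 -1.09]
(0.465, 0.33, 0.1) 180 [0.48 0.22 1.79 0.   1.13 2.05]
(0.465, 0.33, 0.1) 90 [ 0.48  0.22  1.79  0.    1.13 -2.66]
(0.465, 0.33, 0.1) -90 [ 0.48  0.22  1.79 -0.    1.13  0.48]
```

```bash
python3 - <<'E'
from h import *
from plant import *
movep([.412,-.331,.30],[0,np.pi/2,np.radians(-93.3)])
c=get_calibration("wrist");p,d=get_image("wrist");o=observe()
np.savez("w1.npz",p=p,d=d,**c);cv2.imwrite("pics/w1.png",p[:,:,::-1]);print(o["time_s"],o["eef_pos"],o["tcp_rot"],o["ft_force"],c["world_from_camera"].round(3).tolist())
E
```

```text
1.5083 [ 0.41140948 -0.33187     0.29955417] [-1.77423844  1.57009448  2.87841158] [ 0.31240994 -0.05471765  0.89824696] [[0.998, -0.056, -0.017, 0.416], [-0.059, -0.957, -0.284, -0.259], [-0.0, 0.285, -0.959, 0.442], [0.0, 0.0, 0.0, 1.0]]
```

View pics/w1.png

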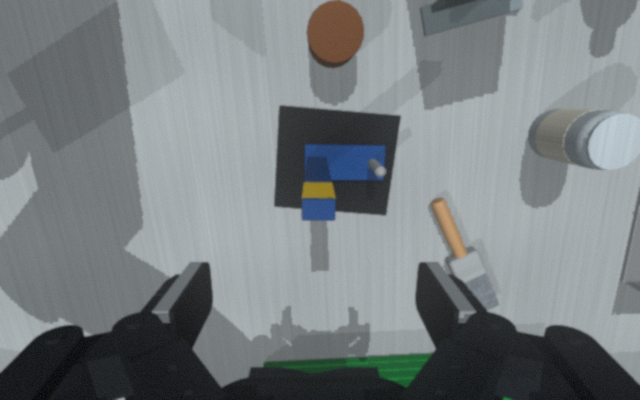

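The wrist view shows the mat with corners about (280,106) and (387,215), the blue foot spanning columns 305–385, the shank top near (319,209) and the rod tip near (379,172).

```bash
python3 - <<'E'
from h import *
f=load("w1.npz");p=f["p"];K=f["intrinsics"];T=f["world_from_camera"];d=f["d"]
g=lambda u,v,z:ray(K,T,u,v,z)[:2].round(4)
cr=p[90:230,260:420];cv2.imwrite("pics/w1c.png",cv2.resize(cr[:,:,::-1],None,fx=5,fy=4.2,interpolation=cv2.INTER_CUBIC)) if 0 else cv2.imwrite("pics/w1c.png",cv2.resize(cr[:,:,::-1],None,fx=4,fy=4,interpolation=cv2.INTER_CUBIC))
m=[g(*q,.003) for q in((280,106),(400,117),(387,215),(275,206))];print(m,np.mean(m,0))
for b in blobs(mask(p,(100,120,30),(125,255,255)),50):
    cs,_=cv2.findContours(b[3].astype(np.uint8),0,2);r=cv2.minAreaRect(max(cs,key=len));print(b[0],b[1],r,[g(*q,.208) for q in cv2.boxPoints(r)],g(*r[0],.208))
for b in blobs(mask(p,(20,130,80),(34,255,255)),30):print("y",b[:3])
print("tip",g(378,170,.069), "depth",d[172,378],d[209,319])
E
```

```text
[array([ 0.3748, -0.2636]), array([ 0.5208, -0.2853]), array([ 0.505 , -0.4114]), array([ 0.3572, -0.3901])] [ 0.43945 -0.3376 ]
2664 [341.5213964  161.49624625] ((344.5, 162.0), (36.0, 81.0), 90.0) [array([ 0.408, -0.287]), array([ 0.4621, -0.2902]), array([ 0.4621, -0.3149]), array([ 0.4063, -0.3116])] [ 0.4347 -0.3007]
652 [318.21472393 208.95398773] ((318.5, 209.0), (20.0, 33.0), 90.0) [array([ 0.404 , -0.3251]), array([ 0.4271, -0.3264]), array([ 0.4265, -0.3413]), array([ 0.403 , -0.3399])] [ 0.4152 -0.3331]
y (np.int32(450), array([317.98222222, 189.86444444]), array([302, 183,  33,  15], dtype=int32))
tip [ 0.4818 -0.3362] depth 0.37890932 0.24581881
```

View pics/w1c.png

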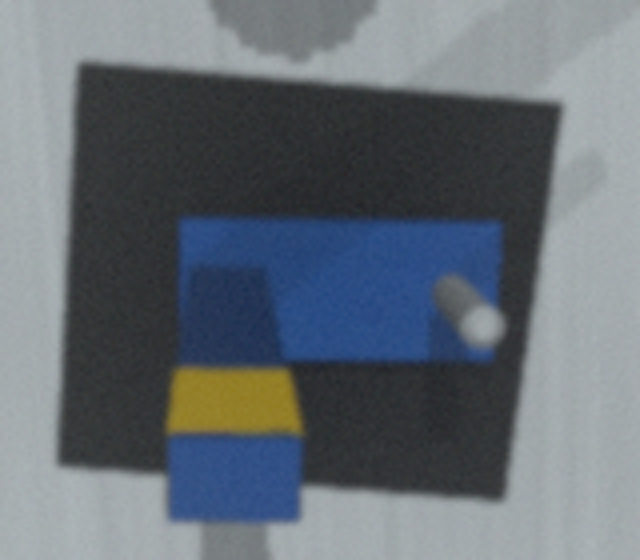

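```bash
python3 - <<'E'
from h import *
f=load("w1.npz");K=f["intrinsics"];T=f["world_from_camera"]
g=lambda a,b,z:ray(K,T,260+a/4,90+b/4,z)[:2]
t=g(483,326,.069);print("tip",t)
a=g(180,218,.011);b=g(502,222,.011);print(a,b,np.linalg.norm(a-b),np.degrees(np.arctan2(*(b-a)[::-1])))
s=g(234,478,.208);print(s,np.linalg.norm(t-s),np.degrees(np.arctan2(*(t-s)[::-1])))
c=g(494,360,.011);print(c, np.linalg.norm(b-c)) 
E
```

```text
tip [ 0.48481322 -0.33804714]
[ 0.40235648 -0.31091448] [ 0.50147135 -0.31799047] 0.09936712919923726 -4.083522135365226
[ 0.41515694 -0.33346557] 0.06980678957528558 -3.7631466531865043
[ 0.49893145 -0.36147105] 0.04355469612556512
```

```bash
python3 - <<'E'
from h import *
from plant import *
psi=np.radians(-94.)
movep([.4155,-.3333,.25],[0,np.pi/2,psi])
move_l([.4152,-.3335,.164],feed=.12)
o=observe();print(o["time_s"],o["eef_pos"])
gripper_to(.02,80)
o=observe();print(o["time_s"],o["eef_pos"],o["opening"],o["ft_force"])
move_l([.4152,-.3335,.262],feed=.15)
o=observe();print(o["time_s"],o["eef_pos"],o["opening"],o["ft_force"],o["torque"])
# staging, rack yaw ~11
movep([.405,-.055,.262],[0,np.pi/2,np.radians(-79.)])
hold(.2)
c=get_calibration("wrist");p,d=get_image("wrist");o=observe()
np.savez("w2.npz",p=p,d=d,**c);cv2.imwrite("pics/w2.png",p[:,:,::-1]);print(o["time_s"],o["eef_pos"],o["opening"])
p,d=get_image("top");c=get_calibration("top");np.savez("t2.npz",p=p,d=d,**c);cv2.imwrite("pics/t2.png",cv2.resize(p[160:310,270:490,::-1],None,fx=3.6,fy=3.6,interpolation=cv2.INTER_CUBIC))
E
```

```text
2.6917 [ 0.41575081 -0.33408433  0.16515274]
3.2833 [ 0.41503858 -0.33360543  0.16433505] 0.02331850903312443 [-2.81115329  0.02593447  3.63262048]
4.0833 [ 0.41461234 -0.33286273  0.26035697] 0.0232770194934817 [ 0.74451383 -0.45206755 -5.20106764] [0.02124139 0.12078981 0.00432995]
5.4083 [ 0.40518811 -0.05591277  0.26194781] 0.023118333344987675
```

View pics/w2.png

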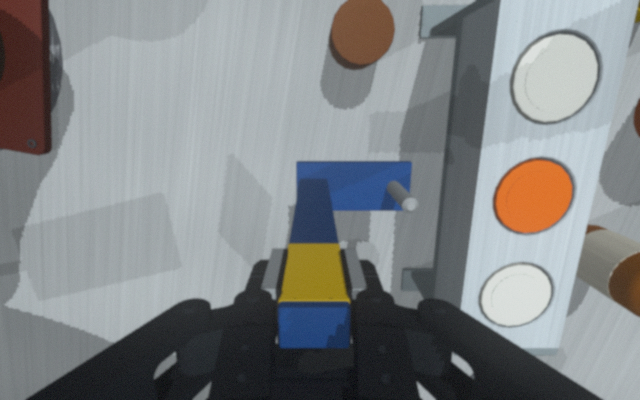

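View pics/t2.png

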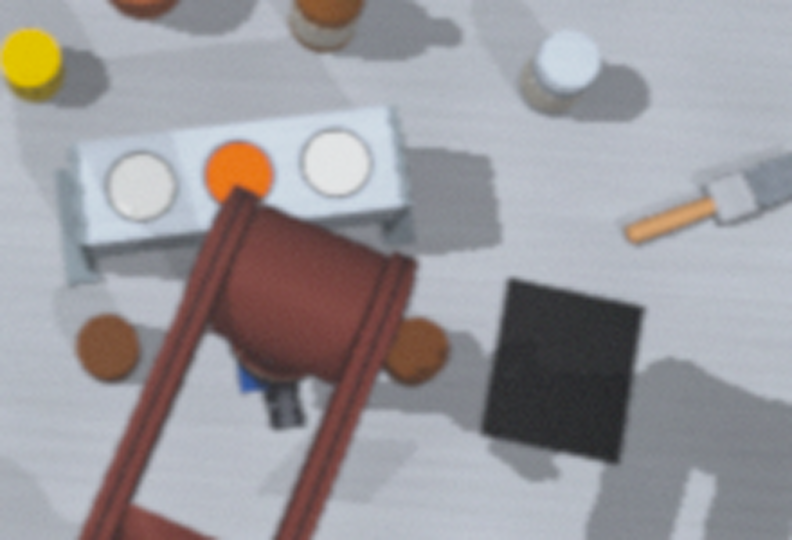

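The wrist view with the lifter held shows all three lids (orange centre near (534,196)) and the rod tip near (410,205). I'll fit circles to the lids on the plane z=0.15.

```bash
python3 - <<'E'
from h import *
f=load("w2.npz");p=f["p"];K=f["intrinsics"];T=f["world_from_camera"]
TCP=np.array([0.40518811,-0.05591277,0.26194781])
C=[]
for nm,lo,hi in(("o",(5,180,120),(18,255,255)),("w",(0,0,175),(50,40,255))):
    for b in blobs(mask(p,lo,hi),2500):
        cs,_=cv2.findContours(b[3].astype(np.uint8),0,1);c=cv2.convexHull(max(cs,key=len))[:,0].astype(float)
        if c[:,0].min()<460 or b[0]>9000: continue
        P=np.array([ray(K,T,u,v,.15)[:2] for u,v in c])
        A=np.c_[2*P,np.ones(len(P))];s=np.linalg.lstsq(A,(P**2).sum(1),rcond=None)[0];r=np.sqrt(s[2]+s[:2]@s[:2])
        print(nm,b[0],b[1],s[:2].round(4),"r",r.round(4),"rms",np.std(np.linalg.norm(P-s[:2],axis=1)).round(4))
f0=load("top0.npz")
cr=p[130:230,380:480];cv2.imwrite("pics/w2c.png",cv2.resize(cr[:,:,::-1],None,fx=6,fy=6,interpolation=cv2.INTER_CUBIC))
cr=p[0:400,420:640];cv2.imwrite("pics/w2r.png",cv2.resize(cr[:,:,::-1],None,fx=1.5,fy=1.5))
E
```

```text
o 4135 [533.08948005 195.60483676] [ 0.5688 -0.0223] r 0.0281 rms 0.0002
```

View pics/w2c.png

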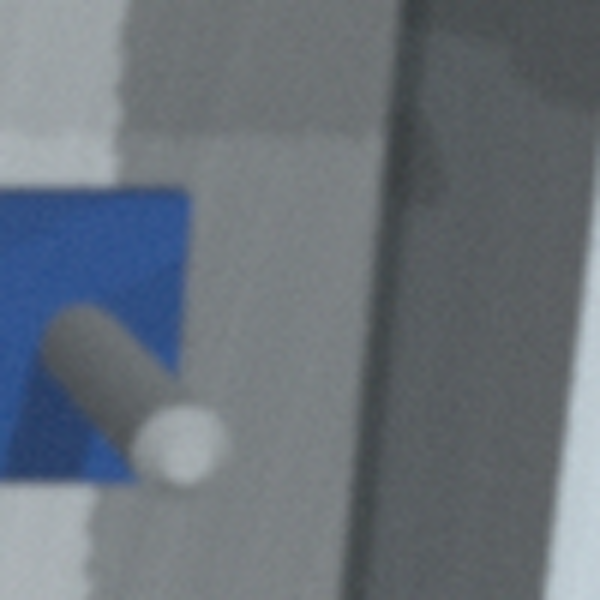

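View pics/w2r.png

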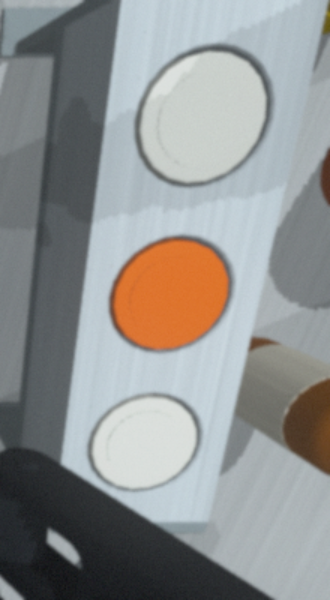

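```bash
python3 - <<'E'
from h import *
f=load("w2.npz");K=f["intrinsics"];T=f["world_from_camera"]
TCP=np.array([0.40518811,-0.05591277,0.26194781])
g=lambda u,v,z:ray(K,T,u,v,z)[:2]
a=g(556,77.3,.15);b=g(516.7,294,.15);v=a-b;print(a,b,(a+b)/2,np.linalg.norm(v),np.degrees(np.arctan2(-v[0],v[1])))
a=g(504,0,.15);b=g(461.3,346.7,.15);v=a-b;print("front edge",np.degrees(np.arctan2(-v[0],v[1])))
th=np.radians(11.13);n=np.array([np.cos(th),np.sin(th)]);print("edge dist",(np.array([.5688,-.0223])-a)@n)
for h in(.165,.167,.169):
  t=g(410.8,205,h);r=t-TCP[:2];print("tip",t,np.linalg.norm(r),np.degrees(np.arctan2(r[1],r[0])))
z=.167-.066+.008
a=g(297,162,z);b=g(411,162,z);print("foot",np.linalg.norm(a-b),np.degrees(np.arctan2(*(b-a)[::-1])))
E
```

```text
[0.55320698 0.0617556 ] [ 0.58623235 -0.10414257] [ 0.56971967 -0.02119348] 0.16915340804908136 11.258696712581404
front edge 11.91003855343752
edge dist 0.04218675822515389
tip [ 0.47425317 -0.04261897] 0.07033283407693902 10.895172016213845
tip [ 0.47356449 -0.04213622] 0.06975043614092662 11.391508908581239
tip [ 0.47287582 -0.04165346] 0.06917336036597008 11.896165540444784
foot 0.09775130008861832 10.9078794921614
```

```bash
cat > rk.py <<'E'
import numpy as np
th=np.radians(11.2);n=np.array([np.cos(th),np.sin(th)]);m=np.array([-n[1],n[0]]);c=np.array([.569,-.022]);psi=th-np.pi/2
def tcp(tx,ty,tz):  # rod tip position in rack frame (z above bench)-> TCP
    q=c+n*(tx-.07)+m*ty; return [q[0],q[1],tz+.0947]
def tip(o):
    e=np.array(o["eef_pos"]);d=e[:2]-c; return np.round([d@n+.07,d@m,e[2]-.0947],4)
E
python3 - <<'E'
from rk import *
from plant import *
rot=[0,np.pi/2,psi]
move_l(tcp(-.097,0,.167),feed=.1,rotation=rot)
move_l(tcp(-.097,0,.072),feed=.15)
hold(.1);o=observe();print(o["time_s"],tip(o),o["ft_force"])
r=move_l(tcp(0,0,.072),feed=.1,max_force=10)
hold(.15);o=observe();f0=o["ft_force"];print(r,o["time_s"],tip(o),f0)
r=move_l(tcp(0,0,.088),feed=.03,max_force=7)
o=observe();print(r,o["time_s"],tip(o),o["ft_force"]-f0,o["torque"])
E
```

```text
6.5917 [-0.096  -0.0006  0.0735] [-0.10791861 -0.91906533 -4.50640013]
False 7.8583 [-0.0004 -0.      0.072 ] [-0.53339463  0.31333149 -4.26467992]
False 8.5417 [-0.     0.     0.088] [ 0.87689915 -1.01408452  0.39930597] [-0.03486388  0.08505581 -0.00033587]
```

```bash
python3 - <<'E'
from rk import *
from plant import *
f0=observe()["ft_force"]
r=move_l(tcp(0,0,.097),feed=.02,max_force=4)
o=observe();print(r,o["time_s"],tip(o),o["ft_force"]-f0,o["torque"],o["eef_pos"])
E
```

```text
True 8.8667 [-0.0015  0.0007  0.0906] [-0.59399814  0.7356363  -1.02578251] [-0.01513426  0.08466962  0.04637723] [ 0.4987287  -0.03523428  0.18532273]
```

```bash
python3 - <<'E'
from rk import *
from plant import *
move_l(tcp(0,0,.0875),feed=.03)
for dy in(.012,-.012):
    hold(.1);f0=observe()["ft_force"]
    r=move_l(tcp(0,dy,.0875),feed=.03,max_force=4)
    o=observe();print(r,o["time_s"],tip(o),o["ft_force"]-f0)
E
```

```text
True 9.625 [-0.0006  0.0107  0.0864] [ 2.01556195 -1.56101589 -1.37807415]
True 10.3083 [-0.0016 -0.0048  0.0852] [0.22435463 0.14018974 0.55251613]
```

```bash
python3 - <<'E'
from rk import *
from plant import *
o=observe();print(tip(o),o["opening"])
move_l(tcp(0,0,.0875),feed=.03);hold(.1);o=observe();f0=o["ft_force"];t0=o["torque"];print(tip(o),f0,t0)
for dy in(-.003,-.005,-.007,0.003,.005,.007,.009):
    move_l(tcp(0,dy,.0875),feed=.04);hold(.08)
    o=observe();f=o["ft_force"]-f0;print(round(o["time_s"],2),dy,tip(o),(f[:2]@n).round(2),(f[:2]@m).round(2),f[2].round(2),(o["torque"]-t0).round(3))
    if abs(f[:2]@m)>6: move_l(tcp(0,0,.0875),feed=.05)
E
```

```text
[-0.0016 -0.0048  0.0852] 0.023073328765857538
[-0.0001  0.0001  0.0873] [ 0.25397081 -0.67611047 -4.06720455] [-0.00661489  0.06729676 -0.00085587]
11.07 -0.003 [-0.0001 -0.003   0.0873] -0.7 0.95 -0.07 [0.198 0.072 0.006]
11.41 -0.005 [-0.0001 -0.0044  0.0872] -0.81 4.53 -2.19 [1.016 0.213 0.211]
11.74 -0.007 [-0.0001 -0.0057  0.0871] 1.11 6.87 -2.36 [1.714 0.225 0.432]
12.37 0.003 [0.     0.0028 0.0876] 0.24 0.84 -0.86 [-0.011 -0.082 -0.006]
12.7 0.005 [0.     0.005  0.0875] 0.04 1.04 -0.92 [-0.02  -0.055  0.077]
13.03 0.007 [0.     0.0071 0.0875] 0.25 0.74 -0.5 [-0.043  0.009 -0.079]
13.37 0.009 [0.0001 0.0089 0.0875] -0.14 0.41 -1.17 [-0.272 -0.11  -0.106]
```

```bash
python3 - <<'E'
from rk import *
from plant import *
move_l(tcp(0,.003,.0875),feed=.05);hold(.1);o=observe();f0=o["ft_force"];print(tip(o),f0)
for z in(.0915,.096,.108,.121):
    r=move_l(tcp(0,.003,z),feed=.03,max_force=28)
    o=observe();print(r,round(o["time_s"],2),tip(o),(o["ft_force"]-f0).round(2),o["torque"].round(3),round(o["opening"],4))
    if r: break
p,d=get_image("side");cv2=__import__("cv2");cv2.imwrite("pics/s3.png",cv2.resize(p[120:300,270:470,::-1],None,fx=3.3,fy=3.3,interpolation=cv2.INTER_CUBIC))
p,d=get_image("wrist");cv2.imwrite("pics/w3.png",p[:,:,::-1])
E
```

```text
[-0.0001  0.003   0.0875] [-0.9876131  -0.10808359 -3.88475414]
False 14.02 [0.0003 0.003  0.092 ] [ 0.87 -0.51 -1.33] [-0.022  0.077  0.   ] 0.0227
False 14.32 [-0.0005  0.0033  0.0954] [ 0.18  0.44 -4.81] [0.05  0.365 0.057] 0.023
False 14.87 [0.0003 0.0029 0.1085] [ 0.29  2.33 -4.57] [0.193 0.533 0.085] 0.023
False 15.45 [0.0003 0.0028 0.1215] [ 0.2   2.14 -5.58] [0.39  0.575 0.078] 0.0227
```

View pics/s3.png

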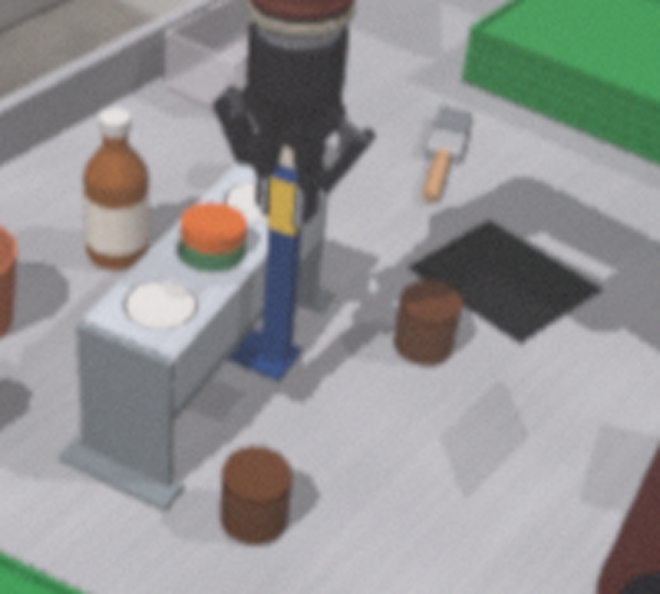

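View pics/w3.png

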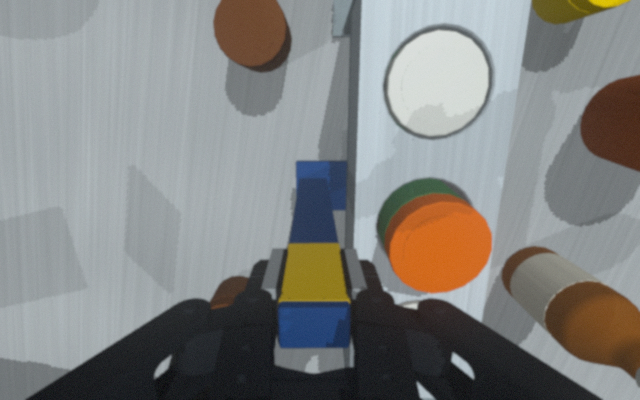

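The side view shows the jar standing well out, with the orange lid and green glass visible at crop (213,235). I'll estimate its height from the lid's apparent size in the wrist picture.

```bash
python3 - <<'E'
from h import *
from rk import *
from plant import *
p=cv2.imread("pics/w3.png")[:,:,::-1];cal=get_calibration("wrist");K=cal["intrinsics"];T=cal["world_from_camera"]
b=max(blobs(mask(p,(5,180,120),(13,255,255)),1500),key=lambda b:b[0] if b[1][1]<270 else 0)
cs,_=cv2.findContours(b[3].astype(np.uint8),0,1);cc=cv2.convexHull(max(cs,key=len))[:,0].astype(float)
for z in(.175,.18,.185):
    P=np.array([ray(K,T,u,v,z)[:2] for u,v in cc]);s=np.linalg.lstsq(np.c_[2*P,np.ones(len(P))],(P**2).sum(1),rcond=None)[0]
    d=s[:2]-c;print(z,b[1],s[:2].round(4),"rack",(d@n).round(4),(d@m).round(4),"r",np.sqrt(s[2]+s[:2]@s[:2]).round(4))
p,d=get_image("wrist")
ys,xs=np.where(b[3]);dd=d[b[3]];dd=dd[dd>0]
Kc=np.linalg.inv(K);pc=np.array([Kc@[x,y,1]*d[y,x] for x,y in zip(xs,ys) if d[y,x]>0]);W=pc@T[:3,:3].T+T[:3,3];print("depth z med",np.median(W[:,2]),"std",W[:,2].std())
o=observe();print(o["time_s"],tip(o))
E
```

```text
0.175 [439.64271952 245.57941096] [ 0.5717 -0.0263] rack 0.0018 -0.0048 r 0.0286
0.18 [439.64271952 245.57941096] [ 0.5694 -0.0246] rack -0.0001 -0.0026 r 0.0278
0.185 [439.64271952 245.57941096] [ 0.5671 -0.0228] rack -0.002 -0.0005 r 0.0271
depth z med 0.17978003055772263 std 0.0010859352891706452
15.6 [0.0003 0.0027 0.1215]
```

The lid top is at z≈0.180, so the jar is 30 mm out. I'll lower and withdraw the lifter, then park it.

```bash
python3 - <<'E'
from h import *
from rk import *
from plant import *
move_l(tcp(0,.003,.072),feed=.08)
o=observe();print(o["time_s"],tip(o),o["ft_force"])
r=move_l(tcp(-.1,0,.072),feed=.12,max_force=12);print(r)
if not r:
    move_l(tcp(-.1,0,.167),feed=.2)
    movep([.4152,-.3335,.262],[0,np.pi/2,np.radians(-94.)]);hold(.15)
    move_l([.4152,-.3335,.180],feed=.12)
    hold(.1);o=observe();print(o["time_s"],o["eef_pos"],o["ft_force"])
    r=move_l([.4152,-.3335,.161],feed=.03,max_force=5)
    o=observe();print(r,o["time_s"],o["eef_pos"],o["ft_force"],o["opening"])
p,d=get_image("wrist");cv2.imwrite("pics/w4.png",p[:,:,::-1])
p,d=get_image("side");cv2.imwrite("pics/s4.png",cv2.resize(p[120:300,270:470,::-1],None,fx=3.3,fy=3.3,interpolation=cv2.INTER_CUBIC))
E
```

```text
16.3583 [0.0002 0.0029 0.0721] [-0.06990265 -0.7858386  -3.54880012]
False
20.125 [ 0.41587432 -0.3341547   0.18138587] [ 0.14434536  0.23395829 -4.24696268]
True 20.65 [ 0.41478982 -0.33340104  0.16427944] [-1.61833013  0.30490065  4.39182633] 0.023198889688550633
```

View pics/s4.png

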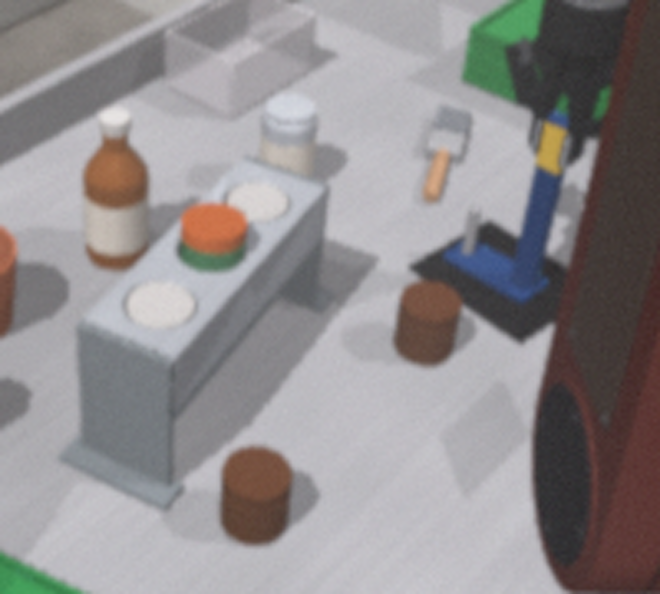

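View pics/w4.png

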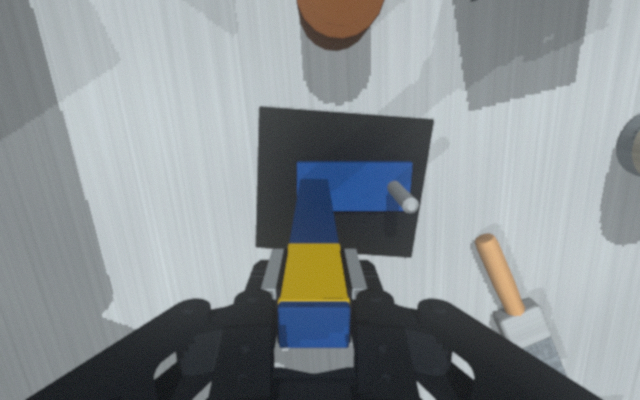

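The lifter stands back on the mat in its original place, with foot columns 297–412 well inside the mat, and the jar still stands half out. I'll release it and look at the jar from above.

```bash
python3 - <<'E'
from h import *
from rk import *
from plant import *
move_l([.4152,-.3335,.1640],feed=.03,max_force=6)
gripper_to(.085)
move_l([.4152,-.3335,.27],feed=.2)
movep([c[0]-.005,c[1],.29],[0,np.pi/2,th]);hold(.1)
cal=get_calibration("wrist");p,d=get_image("wrist");o=observe();print(o["time_s"],o["eef_pos"],o["ft_force"],o["opening"])
cv2.imwrite("pics/w5.png",p[:,:,::-1]);K=cal["intrinsics"];T=cal["world_from_camera"]
b=max(blobs(mask(p,(5,180,120),(13,255,255)),1500),key=lambda b:b[0])
cs,_=cv2.findContours(b[3].astype(np.uint8),0,1);cc=cv2.convexHull(max(cs,key=len))[:,0].astype(float)
P=np.array([ray(K,T,u,v,.18)[:2] for u,v in cc]);s=np.linalg.lstsq(np.c_[2*P,np.ones(len(P))],(P**2).sum(1),rcond=None)[0]
e=s[:2]-c;print(b[:3],s[:2].round(4),"rack",(e@n).round(4),(e@m).round(4),"r",np.sqrt(s[2]+s[:2]@s[:2]).round(4))
p,d=get_image("side");cv2.imwrite("pics/s5.png",cv2.resize(p[120:300,270:470,::-1],None,fx=3.3,fy=3.3,interpolation=cv2.INTER_CUBIC))
E
```

```text
23.7583 [ 0.56379586 -0.02315425  0.28969181] [ 0.26006322 -0.4803209  -0.26744799] 0.08497868790238385
(np.int32(3936), array([307.73577236, 205.15726626]), array([272, 171,  72,  70], dtype=int32)) [ 0.5694 -0.0264] rack -0.0005 -0.0044 r 0.0274
```

View pics/w5.png

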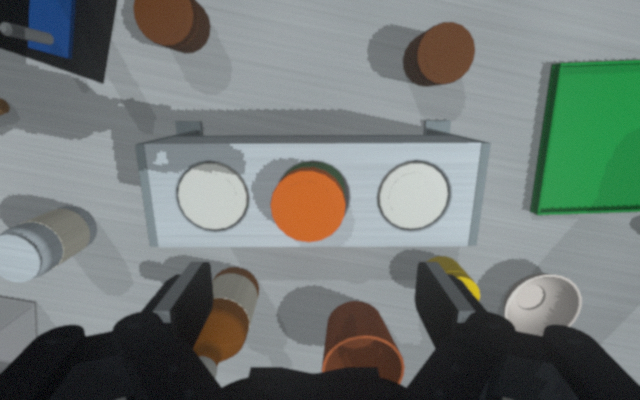

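View pics/s5.png

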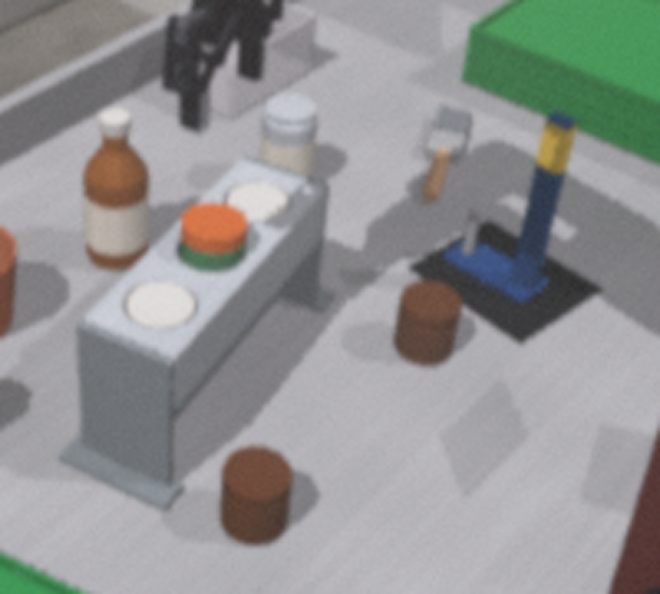

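The wrist view shows the orange lid at (308,205), about 3–4 mm off the well centre towards −y, and both white lids flush. The lifter stands on the mat in the side view. Next I'll grasp the jar with the jaws along the rack's y.

```bash
python3 - <<'E'
from h import *
from rk import *
from plant import *
q=c+m*-.003
move_l([*q,.20],feed=.15);hold(.1);f0=observe()["ft_force"]
r=move_l([*q,.151],feed=.06,max_force=6)
o=observe();print(r,o["time_s"],o["eef_pos"],o["ft_force"]-f0)
gripper_to(.05,50);hold(.1)
o=observe();print(o["time_s"],o["eef_pos"],o["ft_force"]-f0,o["torque"],o["opening"])
p,d=get_image("wrist");cv2.imwrite("pics/w6.png",p[:,:,::-1])
p,d=get_image("side");cv2.imwrite("pics/s6.png",cv2.resize(p[120:300,270:470,::-1],None,fx=3.3,fy=3.3,interpolation=cv2.INTER_CUBIC))
E
```

```text
False 25.625 [ 0.56994386 -0.0250021   0.15144036] [ 0.69670026 -0.20438885 -0.35538784]
26.0917 [ 0.56990629 -0.02506342  0.15144785] [-1.34729807  0.44904433  1.4774427 ] [-0.10083405 -0.03415289 -0.03960854] 0.0565875076383526
```

View pics/s6.png

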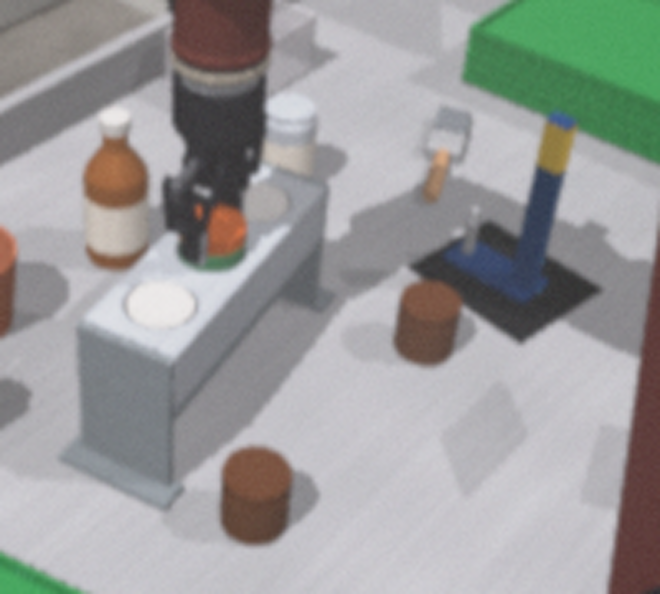

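View pics/w6.png

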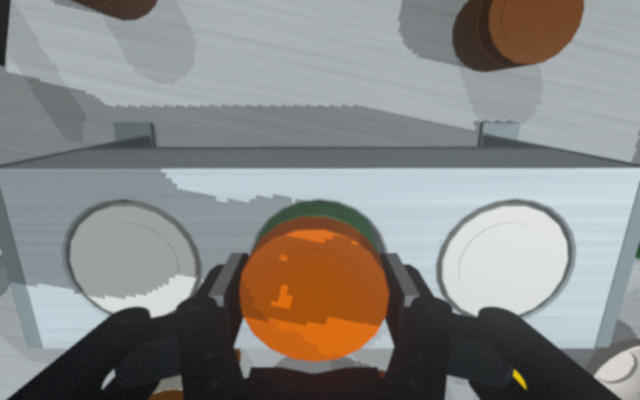

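The jaws hold the lid squarely, with its centre near (315,290) between the pads. Now I'll pull it straight up.

```bash
python3 - <<'E'
from h import *
from rk import *
from plant import *
e=observe()["eef_pos"]
f0=observe()["ft_force"]
for z in(.165,.21,.27):
    r=move_l([e[0],e[1],z],feed=.06 if z<.25 else .12,max_force=40);o=observe();print(r,o["time_s"],o["eef_pos"],o["ft_force"]-f0,o["torque"],o["opening"])
p,d=get_image("side");cv2.imwrite("pics/s7.png",cv2.resize(p[100:300,250:470,::-1],None,fx=2.9,fy=2.9,interpolation=cv2.INTER_CUBIC))
p,d=get_image("wrist");cv2.imwrite("pics/w7.png",p[:,:,::-1])
E
```

```text
False 26.575 [ 0.57003986 -0.02469096  0.16563299] [-2.54692913  0.60783114 -2.6905006 ] [0.39566987 0.08786365 0.04815826] 0.05694024717361178
False 27.475 [ 0.56966439 -0.02506056  0.20967166] [-1.60147362  0.31050114 -3.98847383] [ 0.05222771  0.04406949 -0.01481509] 0.05664112740813005
False 28.125 [ 0.56958768 -0.02500264  0.26928462] [-1.15453592  0.18235312 -4.95387695] [ 0.02431942 -0.02862797  0.00370986] 0.0566130995465201
```

View pics/s7.png

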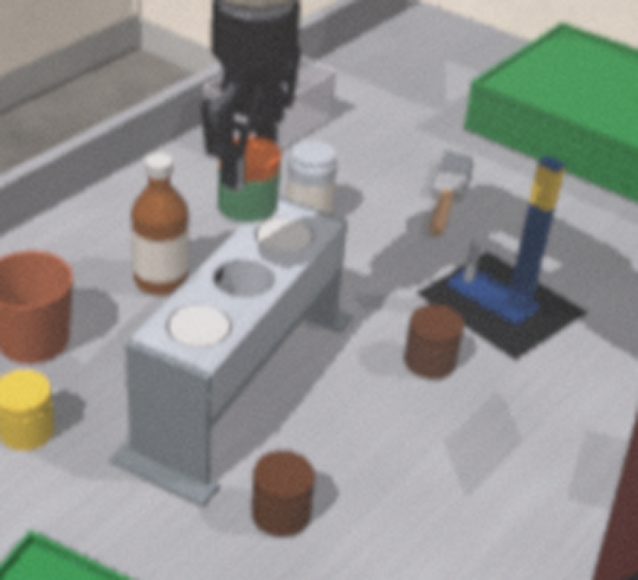

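View pics/w7.png

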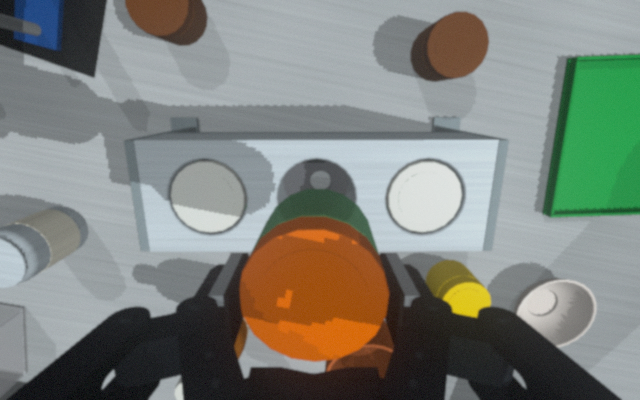

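The jar is out and upright, and both white-lidded jars are still in their wells. Carrying it to the tray.

```bash
python3 - <<'E'
from h import *
from rk import *
from plant import *
movep([.465,.330,.20],[0,np.pi/2,th]);hold(.2)
o=observe();print(o["time_s"],o["eef_pos"],o["opening"])
cal=get_calibration("wrist");p,d=get_image("wrist");cv2.imwrite("pics/w8.png",p[:,:,::-1]);np.savez("w8.npz",p=p,d=d,**cal)
E
```

```text
29.8333 [0.46584526 0.32914698 0.20029156] 0.0565478824718041
```

View pics/w8.png

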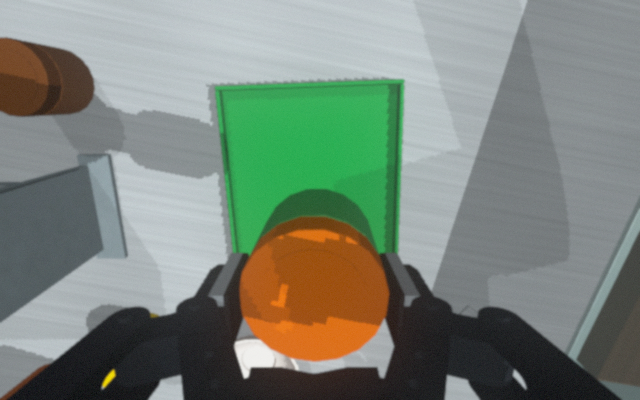

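```bash
python3 - <<'E'
from h import *
f=load("w8.npz");K=f["intrinsics"];T=f["world_from_camera"]
a=ray(K,T,216,86,.016)[:2];b=ray(K,T,403,81,.016)[:2];v=(b-a);L=np.linalg.norm(v);v/=L
u=np.array([v[1],-v[0]]);print(a,b,L,u,(a+b)/2+u*.09)
E
```

```text
[0.40004723 0.22754248] [0.36379025 0.39014154] 0.16659237632838453 [0.97602936 0.21763887] [0.46976139 0.32842951]
```

Tray centre ≈ (0.468, 0.329), consistent with the top view. Placing the jar.

```bash
python3 - <<'E'
from h import *
from rk import *
from plant import *
move_l([.468,.329,.055],feed=.15);hold(.15)
f0=observe()["ft_force"]
r=move_l([.468,.329,.028],feed=.025,max_force=4)
o=observe();print(r,o["time_s"],o["eef_pos"],o["ft_force"]-f0)
hold(.2)
gripper_to(.085);hold(.2)
move_l([.468,.329,.20],feed=.15)
o=observe();print(o["time_s"],o["eef_pos"],o["ft_force"])
p,d=get_image("wrist");cv2.imwrite("pics/w9.png",p[:,:,::-1])
movep([.40,.05,.40],[0,np.pi/2,th])
for nm in("side","top"):
    p,d=get_image(nm);cv2.imwrite(f"pics/{nm}9.png",p[:,:,::-1])
print(observe()["time_s"])
E
```

```text
True 31.8583 [0.46794468 0.32899068 0.03809672] [-0.73256413 -0.31589285  6.80226689]
33.8917 [0.46729705 0.32863711 0.1986823 ] [ 0.81724606  0.08219292 -0.85043621]
35.3583
```

View pics/w9.png

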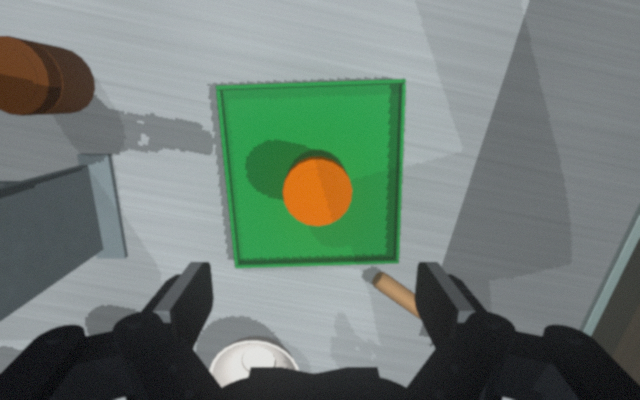

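View pics/side9.png

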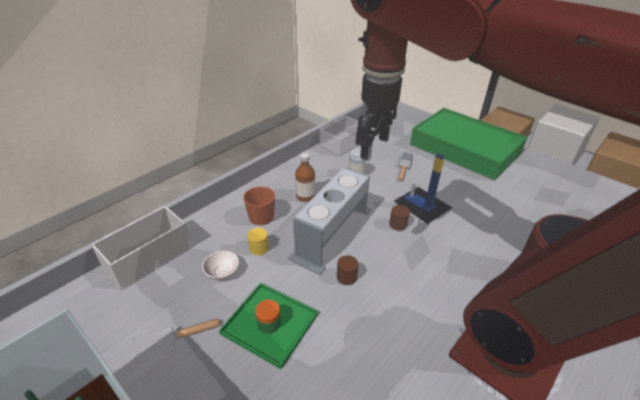

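View pics/top9.png

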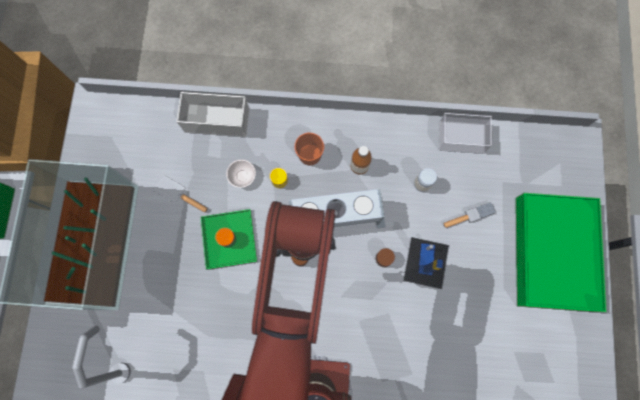

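The jar stands upright in the tray (side view (268,315)), and the lifter stands on the mat at (430,185). The white-lidded jars are in their wells and everything else is where it was.

```bash
python3 -c "
from plant import *
job_done()"
```

```text
the job is handed in; nothing more can be done
```

The job is done and handed in, at about 35 s of the 72 s allowed. The orange-lidded jar stands upright in the green tray, and the lifter stands upright on the black mat in its original place.

- **Finding the hole:** the rod went in on the first try. Nudging it sideways showed contact at about −3.5 mm and free movement to about +9 mm, so I centred it at +3 mm. That free range is wider than the 8 mm clearance; I put this down to the bevelled tip but did not confirm it.
- **Pushing the jar up:** I lifted it until its top was at about 180 mm, so 30 mm stood out. While half out, its lid looked 3–4 mm off the well's axis towards −y, more than the 2 mm gap allows. I took that as a slight lean plus calibration error. It came out straight once gripped.
- **Last checks:** in the final pictures the robot is clear of everything, both white-lidded jars are in their wells, and nothing else appears to have moved. The left one is partly hidden by the arm in the top view but visible from the side. I set the jar down on light contact (about 7 N), and it stayed upright when released.

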